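Sweep the brass feet into the green tray

TASK

Clear the music-box work board: with the fingers, gently sweep the four loose brass feet along the board and off its open end into the green tray, so that all four come to rest in it. Only push them, do not pinch or lift any, and leave the music movement on the board, the white pot and the screwdriver where they are.

Things in the scene. Friction and masses are not known exactly. Their poses are not given: they have to be found in the camera images.
- board: Fixed wooden work board, 170 mm (its x) by 260 mm (its y, long way), top face 40 mm above the bench; yaw within 13 deg. Origin: centre of its underside, z up. On the top, a rail 8 mm thick, 10 mm high along each long side (outer faces flush with the sides), so the clear top is 154 mm wide. Both short ends (y = -130 and +130 mm) are open, without lip; a tray stands against each.
- good_tray: Fixed empty green plastic tray, 165 mm (its x) by 120 mm (its y), 34 mm high, walls and floor 4 mm, open on top. Origin: centre of its underside, on the bench; axes parallel to the board's. It stands 3 mm off one end of the board, + or - y from run to run (centre 193 mm from the board's centre along the board's y). Its rim is 6 mm below the board's top.
- scrap_tray: Fixed red plastic tray for scrap, same size and axes as the green one, at the other end of the board; bent dark steel scraps lie in it.
- movement: Loose brass music movement, 36 mm (its x) by 56 mm (its y), 30 mm high, 110 g, standing on the board's top on the half towards the board's +x rail; its centre starts 50 to 56 mm from the board's long centre line, turned a few degrees at most. Origin at the centre of its underside. To be left alone.
- pot: Loose white lidded plastic pot, 68 mm in diameter, 50 mm high, on the bench beyond the board. Origin at the centre of its underside. To be left alone.
- screwdriver: Loose screwdriver with an orange handle, 160 mm long, lying on the bench beyond the board along its own x. Origin under its middle. To be left alone.
- foot1: One of four alike loose brass feet: an upright cylinder 18 mm in diameter, 12 mm high, about 22 g, that slides on the board. Origin: centre of the end it stands on at the start. It starts on the board's top, 0 to 55 mm from the long centre line on the board's -x side, centre at least 30 mm from the ends of the board and from any other foot.
- foot2: One of four alike loose brass feet: an upright cylinder 18 mm in diameter, 12 mm high, about 22 g, that slides on the board. Origin: centre of the end it stands on at the start. It starts on the board's top, 0 to 55 mm from the long centre line on the board's -x side, centre at least 30 mm from the ends of the board and from any other foot.
- foot3: One of four alike loose brass feet: an upright cylinder 18 mm in diameter, 12 mm high, about 22 g, that slides on the board. Origin: centre of the end it stands on at the start. It starts on the board's top, 0 to 55 mm from the long centre line on the board's -x side, centre at least 30 mm from the ends of the board and from any other foot.
- foot4: One of four alike loose brass feet: an upright cylinder 18 mm in diameter, 12 mm high, about 22 g, that slides on the board. Origin: centre of the end it stands on at the start. It starts on the board's top, 0 to 55 mm from the long centre line on the board's -x side, centre at least 30 mm from the ends of the board and from any other foot.

How it is judged:
By the outcome, as a careful person would: the job done as asked, in the order asked, and still so for the second after the job is handed in, with the robot touching nothing.
It also fails if it takes over 51 s, if anything falls off the work surface, if the arm or the gripper's body presses on something with over 40 N, if the wrist force passes 120 N, or if a joint passes its speed limit or range.

ROBOT

A 6-joint arm with a two-finger parallel gripper is mounted at the origin on the work surface. World frame = base frame: x ahead of the robot, y to its left, z up, the work surface at z = 0. Lengths are in m, angles in rad, forces in N, time in s.
With the tool pointing down it reaches from about 0.375 to 0.975 m from the base axis. Payload 3.8 kg.
Tool frame: the origin (TCP) lies midway between the tips of the shut fingers; the grasp point (between the pads) lies 19 mm behind it; z points along the fingers, y is the line along which they close (so a half turn about z gives the same grasp; the last joint's range is limited). The gripper opens to 88 mm and grips with 3 to 60 N. Pads are 18 mm wide; open, the fingers measure 123 mm over their backs; the gripper's body (75 mm by 187 mm) begins 45 mm behind the grasp point.
Start: joints at [-1.331, 0.264, 1.604, -0, 1.274, -0.037], TCP at [0.184, -0.649, 0.239] pointing down, gripper open.
Joint ranges: [-2.63, 2.63], [-0.94, 2.18], [0.31, 2.57], [-1.31, 4.45], [0, 2.66], [-2.55, 2.55]. Speed limits (rad/s): [2.57, 2.57, 3.14, 3.14, 3.14, 3.14].

INTERFACE

Orientations are given as a rotation vector (axis times angle).
In Python, from cell import manip, inverse_kinematics, cams, order gives the robot as it stands. Calls block until the motion is done:
- manip.move_pose(position, orientation): joint-space move of the TCP to a pose.
- manip.move_linear(position, rate=0.15, rot=None): straight line of the TCP; rot=None keeps the orientation; rate is the mean speed in m/s.
- manip.set_joints(angles): joint-space move.
- manip.set_gripper(opening, force=None): finger opening in m; force is the grip in N (None keeps the last); returns when the fingers have stopped.
- manip.dwell(seconds).
- inverse_kinematics(position, orientation): joint angles nearest the present ones, or None.
- manip.state(): the state.
- cams.capture(name): name is "scene" or "top"; returns a dict with "image" (480x640x3 uint8, blue, green, red), "z_map" (480x640 float32, m along the optical axis (not along the pixel's ray), 0 where there is no reading), "intrinsics" (3x3 intrinsics, pixels), "position" and "orientation" of the camera in the world. Camera axes: x right, y down, z forward; pixel columns grow to the right and rows downward; lengths in m; the calibration is good to about 2 mm. A picture is of the moment at which its call begins.
A pose or a line that the arm cannot do raises manip.IKError and nothing moves.
- order.close_job(): hands the job in; it is judged then, once.
The state is a dict: "clock": time; "joint_pos": joint angles; "joint_velocities": joint speeds; "tau": joint torques, N m; "tool_pos": TCP position; "tcp_rot": TCP orientation; "contact_force": force on the tool from outside, world axes, zero at the start; "moment": the same for the moment, N m; "gripper_width": finger opening in m; "grasp_force": force on a finger pad.
Only numpy, scipy, OpenCV 4.12 (cv2) and the standard library are available. Lean on these libraries where they do the work, as an engineer would, in place of code of your own. Each camera call takes 0.05 s, during which the arm holds its last target. There are 200 camera calls.

## Working session

There is one attempt and no reset: what is moved stays moved. The work goes in short steps, each a Python script; the robot and the scene stay as the last script left them, time stands still between calls to the robot, and variables do not carry over. Pictures are saved under pics/ and viewed, at most 10 in all, crops included, and the job is handed in when it is done.

```bash
mkdir -p pics; ls; python3 - <<'E'
from cell import manip,cams
import cv2,numpy as np
for n in("top","scene"):
    c=cams.capture(n); cv2.imwrite(f"pics/{n}0.png",c["image"]); np.savez(f"{n}0.npz",**c)
    print(n,c["intrinsics"].tolist(),c["position"],c["orientation"])
print(manip.state())
E
```

```text
pics
top [[471.93114265119044, 0.0, 320.69890016142637], [0.0, 471.93114265119044, 240.73897684823314], [0.0, 0.0, 1.0]] [0.56076351 0.02605402 0.70706578] [-2.14958815  2.16489304 -0.10273215]
scene [[465.6840049179483, 0.0, 325.9516759667227], [0.0, 465.6840049179483, 242.90303491409654], [0.0, 0.0, 1.0]] [ 1.18177465 -0.10186224  0.49139488] [-1.77097154 -1.4384842   0.73480353]
{'clock': 0.1, 'joint_pos': array([-1.33093104e+00,  2.64659600e-01,  1.60524408e+00, -1.05802389e-05,
        1.27370123e+00, -3.69229959e-02]), 'joint_velocities': array([ 0.00061751, -0.00112595, -0.00134346, -0.00020277, -0.00072505,
        0.00161338]), 'tau': array([ 2.81593120e-04, -5.03619576e+01, -3.58071399e+01,  7.30506820e-02,
        2.32265698e-02, -4.76912521e-05]), 'tool_pos': array([ 0.18428166, -0.64868447,  0.2375212 ]), 'tcp_rot': array([-3.10957283e+00, -4.33120271e-01,  3.35775584e-04]), 'contact_force': array([-0.24132124, -0.2937955 , -0.57565589]), 'moment': array([-0.0173243 , -0.01385384,  0.02466957]), 'grasp_force': 0.0, 'gripper_width': 0.0880414262957367}
```

View pics/top0.png

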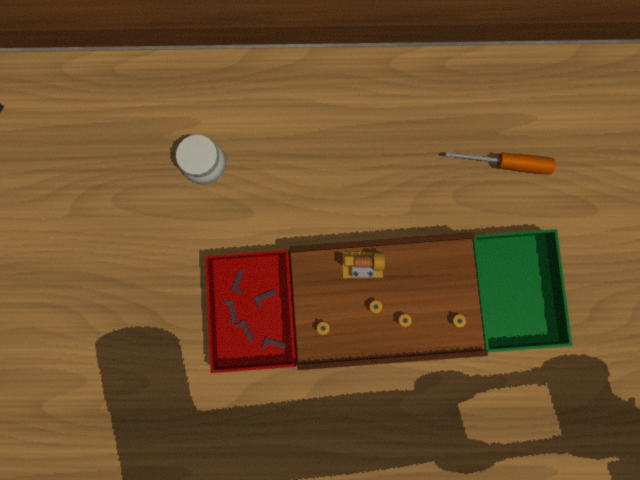

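View pics/scene0.png

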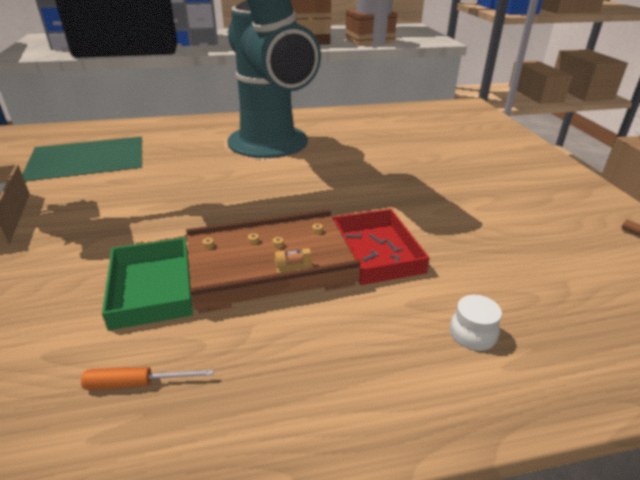

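The top view shows the green tray on the right (~520,290) and the red one on the left. The feet are near (323,328), (376,307), (405,320) and (460,321), and the movement is at (363,264). The scene view agrees with this layout.

```bash
cat > vis.py <<'E'
import cv2,numpy as np
from scipy.spatial.transform import Rotation as R
def ray_plane(c,uv,z):
    d=np.column_stack([np.atleast_2d(uv),np.ones(len(np.atleast_2d(uv)))])@np.linalg.inv(c["intrinsics"]).T
    d=d@R.from_rotvec(c["orientation"]).as_matrix().T; p=np.array(c["position"])
    return p+d*((z-p[2])/d[:,2])[:,None]
def cloud(c):
    v,u=np.mgrid[:480,:640]; K=c["intrinsics"]; z=c["z_map"].astype(float)
    P=np.dstack([(u-K[0,2])/K[0,0]*z,(v-K[1,2])/K[1,1]*z,z])
    return P@R.from_rotvec(c["orientation"]).as_matrix().T+np.array(c["position"])
def masks(c):
    h=cv2.cvtColor(c["image"],cv2.COLOR_BGR2HSV); 
    I=lambda a,b:cv2.inRange(h,a,b)
    return dict(green=I((50,120,30),(80,255,255)),red=I((0,225,90),(4,255,255))|I((175,200,60),(180,255,255)),
                brass=I((18,110,90),(32,255,255)))
def blobs(m,amin):
    n,_,s,ce=cv2.connectedComponentsWithStats(m); return [(ce[i],s[i]) for i in range(1,n) if s[i,4]>=amin]
E
python3 - <<'E'
from vis import *
for n in("top","scene"):
    c=dict(np.load(n+"0.npz")); P=cloud(c); m=masks(c); ctr={}
    for k in("green","red"):
        s=(m[k]>0)&(P[...,2]>.029)&(P[...,2]<.040)
        (cx,cy),wh,a=cv2.minAreaRect(P[s][:,:2].astype(np.float32)); ctr[k]=np.array([cx,cy]); print(n,k,s.sum(),ctr[k],wh,a)
    y=ctr["red"]-ctr["green"]; L=np.linalg.norm(y); y/=L; x=np.array([y[1],-y[0]]); o=(ctr["red"]+ctr["green"])/2
    print("L(.386)",L,"centre",o,"yaw",np.degrees(np.arctan2(-y[0],y[1])))
    b=P[(abs((P[...,:2]-o)@x)<.07)&(abs((P[...,:2]-o)@y)<.12)&(abs(P[...,2]-.04)<.006)]; print("board z",np.median(b[:,2]))
    for ce,s in blobs(m["brass"],25):
        q=ray_plane(c,ce,.05)[0,:2]; u,v=ce.round().astype(int)
        pz=P[s[1]:s[1]+s[3],s[0]:s[0]+s[2],2]
        print(ce.round(1),s.tolist(),"board xy",(q-o)@x,(q-o)@y,"z",pz.max())
E
```

```text
top green 1279 [ 0.5643006  -0.24691243] (0.16452307999134064, 0.12118975818157196) 4.014767646789551
top red 861 [0.53767228 0.13768959] (0.1635405421257019, 0.11946064233779907) 4.04240608215332
L(.386) 0.3855227424343259 centre [ 0.55098644 -0.05461142] yaw 3.9606115303428218
board z 0.03980643535438266
[550.  307.2] [488, 228, 86, 127, 285] board xy -0.02662358624389996 -0.22154830748936824 z 0.7070657819740219
[348.6 263.7] [342, 252, 23, 26, 258] board xy 0.05368839997585548 0.04834638467870242 z 0.06993410606089723
[378.6 264.5] [374, 253, 11, 25, 233] board xy 0.04939133702125177 0.006849321967285252 z 0.7070657819740219
[375.3 306.3] [369, 300, 13, 13, 113] board xy -0.007520026684797108 0.016546810562033505 z 0.7070657819740219
[404.5 319.9] [399, 314, 13, 13, 114] board xy -0.02901951696803636 -0.02177427508214286 z 0.05425178423073351
[458.9 320.3] [453, 314, 13, 13, 114] board xy -0.03505147291382413 -0.09576863604837041 z 0.7070657819740219
[322.7 327.7] [317, 321, 13, 14, 114] board xy -0.031205849444074937 0.09089250687730252 z 0.7070657819740219
scene green 765 [ 0.56498033 -0.24669753] (0.1666020154953003, 0.11731341481208801) 4.147075653076172
scene red 1 [0.61641157 0.18230261] (0.0, 0.0) 0.0
L(.386) 0.43207209094559457 centre [ 0.59069595 -0.03219746] yaw -6.836351176106125
board z 0.040200377546756594
```

The frame checks out: tray sizes, the 386 mm spacing and the 40 mm top all match. I'll sweep the feet one at a time with the fingers shut and square across the board, starting with the foot nearest the tray.

```bash
cat > act.py <<'E'
from cell import manip,cams,inverse_kinematics
from vis import *
o=np.array([.55099,-.05461]); t=np.radians(3.98)
x=np.array([np.cos(t),np.sin(t)]); y=np.array([-np.sin(t),np.cos(t)])
W=lambda bx,by,z:[*(o+bx*x+by*y),z]
def rot(s): # tool y = s*board x, z down
    ty=np.array([*(s*x),0]); tz=np.array([0,0,-1.]); return R.from_matrix(np.column_stack([np.cross(ty,tz),ty,tz])).as_rotvec()
def sweep(fx,fy,back=.022,end=-.152,z=.0435):
    manip.move_linear(W(fx,fy+back,.10),rate=.2)
    manip.move_linear(W(fx,fy+back,z),rate=.08)
    f0=manip.state()["contact_force"]
    manip.move_linear(W(fx,end,z),rate=.07)
    s=manip.state(); print("swept",s["clock"],s["tool_pos"],s["contact_force"]-f0)
    manip.move_linear(W(fx,end,.10),rate=.15)
def look(name):
    c=cams.capture("top"); cv2.imwrite(f"pics/{name}.png",c["image"]); return c
E
python3 - <<'E'
from act import *
j0=manip.state()["joint_pos"]
c=[(np.abs(q-j0).max(),s) for s in(1,-1) if (q:=inverse_kinematics(W(-.035,-.074,.13),rot(s))) is not None]; print(c)
s=min(c)[1]
manip.set_gripper(0.0,5)
manip.move_pose(W(-.035,-.074,.13),rot(s))
st=manip.state(); print(st["clock"],st["tool_pos"],W(-.035,-.074,.13),st["gripper_width"])
sweep(-.035,-.096)
look("a")
E
```

```text
[(np.float64(1.0385928148824495), 1)]
3.6417 [ 0.52144893 -0.13173265  0.13030088] [np.float64(0.5212106189248337), np.float64(-0.13086082598096904), 0.13] 0.0006859550863156004
swept 6.0667 [ 0.52648573 -0.2082885   0.04340733] [ 0.2750105   0.43620514 -0.23134145]
```

View pics/a.png

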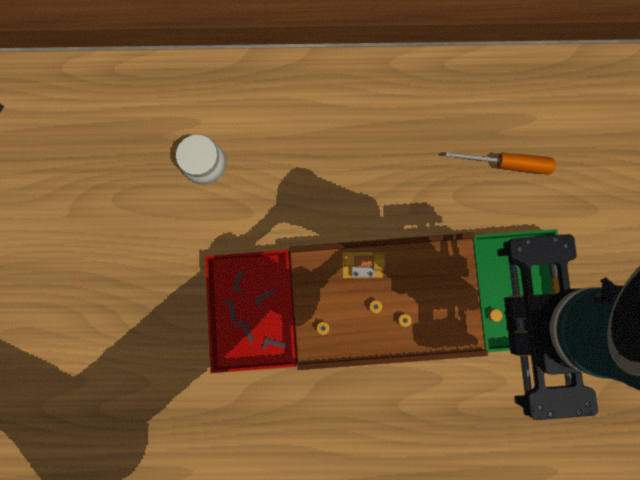

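The first foot lies in the green tray at (496,315), and the other three are undisturbed. I'll carry on with the next two.

```bash
python3 - <<'E'
from act import *
sweep(-.033,-.0218)
sweep(-.0075,.0165)
manip.move_linear(W(-.031,-.152,.13),rate=.15)
look("b")
E
```

```text
swept 10.7333 [ 0.52858058 -0.20826875  0.043483  ] [ 0.32676431  1.30388138 -0.56340411]
swept 16.1 [ 0.55401302 -0.20653761  0.04347319] [-0.31473364 -0.18968198 -0.49406941]
```

View pics/b.png

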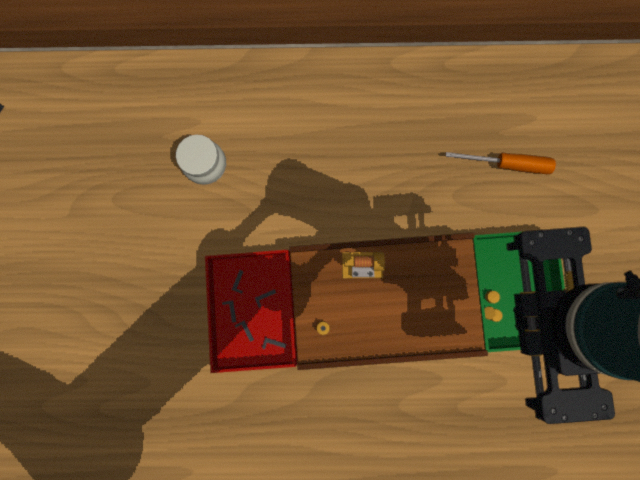

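Three feet are in the tray, at about (494,297), (490,313) and (497,315), and two of them are piled against each other. I'll push the last one along a slanted line with the bar turned square to it, so it drops clear of that pile. The line stays well away from the movement.

```bash
python3 - <<'E'
from act import *
f=np.array([-.0312,.0909]); d=np.array([.025,-.130])-f; d/=np.linalg.norm(d); a=np.arctan2(d[0],-d[1]); print(np.degrees(a))
rv=(R.from_euler("z",a)*R.from_rotvec(rot(1))).as_rotvec()
s=f-.022*d; e=f+d*((-.156-f[1])/d[1])
manip.move_linear(W(*s,.13),rate=.2,rot=rv)
manip.move_linear(W(*s,.0435),rate=.1)
manip.move_linear(W(*e,.0435),rate=.07)
manip.move_linear(W(*e,.13),rate=.15)
st=manip.state(); print(st["clock"])
manip.move_linear(W(-.03,.0,.25),rate=.2)
manip.set_joints([-1.331,.264,1.604,0,1.274,-.037])
c=look("c"); print(manip.state()["clock"])
P=cloud(c)
for ce,s in blobs(masks(c)["brass"],20):
    q=ray_plane(c,ce,.05)[0,:2]; print(ce.round(1),s.tolist(),(q-o)@x,(q-o)@y)
for i in ("c",): cv2.imwrite("pics/c2.png",cv2.resize(c["image"][215:385,330:590],None,fx=3,fy=3))
E
```

```text
14.274009223849623
24.3917
28.05
[550.2 312. ] [488, 227, 87, 128, 285] -0.03325428865078335 -0.22093625643142253
[348.4 263.9] [342, 252, 20, 27, 250] 0.053442547491181755 0.04859558574996163
[378.5 264.5] [374, 253, 11, 25, 235] 0.04940426651326805 0.006932260533897879
[492.1 272.6] [486, 267, 13, 12, 121] 0.02636294013829262 -0.1484178173745777
[493.4 296.6] [488, 291, 12, 12, 120] -0.006542855529162515 -0.14627510506672603
[492.8 313.8] [485, 307, 17, 15, 198] -0.029820404515060836 -0.14274473914634495
```

View pics/c.png

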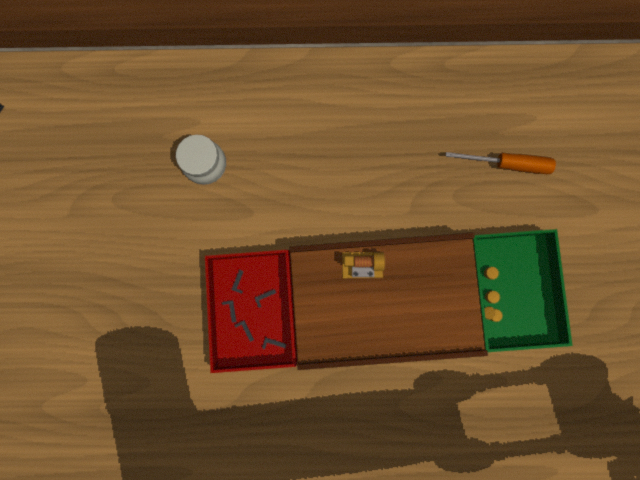

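View pics/c2.png

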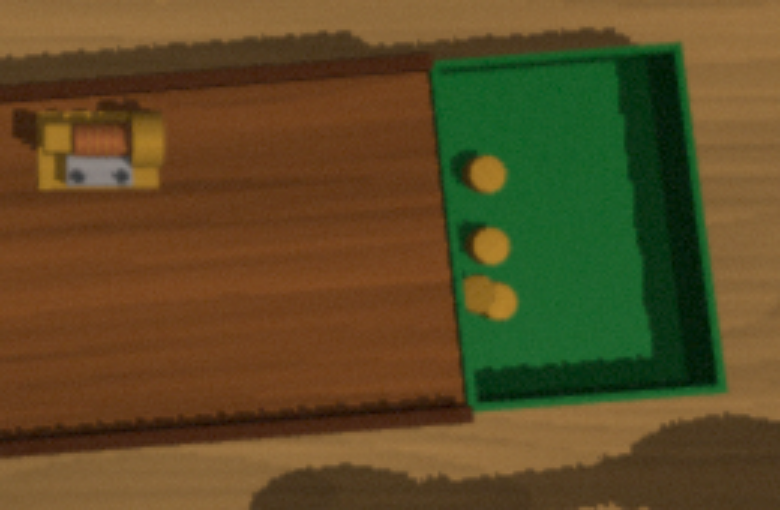

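All four feet are inside the green tray: two lie separately, and the other two lean together at (493,314). They haven't moved since the last picture. The movement, pot and screwdriver are where they started. I'll check the height of the leaning foot, then hand in.

```bash
python3 - <<'E'
from act import *
from cell import order
P=cloud(cams.capture("top")); print(P[306:322,486:503,2].max(), manip.state()["clock"])
z=P[306:322,487:503,2]; print((z[::3,::2]*1000).round().astype(int))
print(order.close_job())
E
```

```text
0.030596935576570616 28.1
[[ 4  3  5  4  3  2  5  3]
 [24 27 26 31 15 14  6  4]
 [25 25 27 28 28 15 16 13]
 [26 25 28 28 17 16 15 16]
 [26 27 29 16 12 13 14 17]
 [ 4  6  2  4  4  3  4  4]]
the job is handed in; nothing more can be done
None
```

The job is handed in at 28 s: all four feet are at rest in the green tray, one of them leaning on another below the rim, and the movement, pot and screwdriver have not moved.

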